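Set a mirror lamp into its tray nest and lock it

TASK

Put the fitting-room mirror lamp from the cardboard delivery cradle away in the free nest of the carry tray. The cradle leaves only the glass free to hold and the nest only the neck, so lift the lamp out by its glass, lay it gently on its side on the bare counter and let go, then take it again by the neck and set it gently into the nest, lying like its two neighbours. Then let go and turn the nest's lock collar across the lamp's metal cap until it meets its stop; do not squeeze, press or drop the lamp, and leave the other things on the counter where they are.

Things in the scene. Friction and masses are not known exactly. Their poses are not given: they have to be found in the camera images.
- lamp: The lamp as a body, origin at the glass centre. White opal glass globe, grey neck, aluminium screw cap; 122 mm long, 90 g, round about its axis; starts in the cradle. In cradle, on the counter and in the nest it lies alike, axis 0.24 rad down towards the cap, so a tool can stay vertical. Breaks at 30 N on each finger, 20 N against nest or counter, or a free fall of 5 mm.
- lamp_glass (a point): Centre of the lamp's glass; x axis = lamp axis, from glass to cap. Along it from here: glass -36 to +31 mm, its barrel (-5 to +5 mm, 62 mm diameter) is where to grip across the axis; neck +33 to +57 mm, diameter 34; cap +60 to +86 mm, diameter 27; centre of mass about +21 mm. 32 mm above the counter when the lamp lies on it.
- lamp_neck (a point): Middle of the lamp's grey neck, on its axis, 45 mm from lamp_glass towards the cap; straight part 34 mm diameter, 24 mm long. 21 mm above the counter when the lamp lies on it. Axes as lamp_glass. The counter between cradle and tray is always bare at x 0.46 to 0.64 m, y -0.03 to 0.12 m: room to lay the lamp down, cap towards the robot.
- cradle: Brown cardboard delivery cradle, fixed, 155 x 104 mm. Origin: underside, below the glass centre of the lamp in it (54 mm up); x axis horizontal, from glass to cap. Open beside the glass down to 8 mm above the counter; beside neck and cap stand cheeks 58 mm high, 46 mm out, with 3.5 mm of room: lift the lamp straight up at least 45 mm.
- nest: The empty one of three grey moulded nests (153 x 84 mm, 84.5 mm apart, fixed side by side in a wooden tray, its steel handles 65 mm high); the other two hold locked lamps, glass tops 92 mm above the counter. Origin: underside below seat_glass, 6 mm above the counter; x axis from glass end to cap end. Cup walls round the glass 69 mm above the counter, 4 mm of room at its sides and nose.
- seat_glass (a point): Where lamp_glass belongs when the lamp is seated in the free nest: 60 mm above the counter. Site axes as nest (x horizontal, z up). The recess is moulded to the lamp's underside and centres it.
- seat_neck (a point): Where lamp_neck belongs when the lamp is seated: 49 mm above the counter. Round it the nest is cut down to 16 mm above the counter, over 44 mm along the lamp and across all three nests, so that fingers fit on both sides of the neck.
- collar (a joint): Turn of the free nest's black swivel lock collar about its upright pivot, rad. 0: wing points along the nest's +x, off the lamp (open); starts at 0 to 0.3. Grows clockwise seen from above to 1.57 at the stop pin, the wing then across the lamp's cap (locked). Stays where it is left; needs about 1.2 N at the tab.
- collar_tab (a point): Middle of the upright tab on the collar's wing, 25 mm from the pivot axis, 80 mm above the counter: black fin 22 mm long along the wing, 9 mm thick, top 7 mm above this point, foot (top of the wing) 13 mm below it. Pinch it across or push its flank. x axis: along the wing, outward. Top of the lamp's cap below: 57 mm above the counter.
- collar_pivot (a point): Point on the collar's upright pivot axis, at the height of collar_tab; 74 mm along the nest's +x and 30 mm along its +y from seat_glass.
- service_bell: Bystander on the counter, to be left alone: domed counter bell, 85 mm across, 60 mm high. Origin at its underside, about its middle.
- card_reader: Bystander on the counter, to be left alone: payment terminal with keys, 148 x 72 x 25 mm, lying flat. Origin at its underside, about its middle.
- ink_pad: Bystander on the counter, to be left alone: flat ink pad tin, 60 x 90 x 14 mm. Origin at its underside, about its middle.
- scissors: Bystander on the counter, to be left alone: scissors, 199 mm long, lying flat. Origin at its underside, about its middle.

How it is judged:
By the outcome, as a careful person would: the job done as asked, in the order asked, and still so for the second after the job is handed in, with the robot touching nothing.
It also fails if it takes over 72 s, if anything falls off the work surface, if the arm or the gripper's body presses on something with over 40 N, if the wrist force passes 120 N, or if a joint passes its speed limit or range.

ROBOT

A 6-joint arm with a two-finger parallel gripper is mounted at the origin on a cart in front of the work surface, level with it; the furniture and walls round the work are solid. World frame = base frame: x ahead of the robot, y to its left, z up, the work surface at z = 0. Lengths are in mm, angles in rad, forces in N, time in s.
With the tool pointing down it reaches from about 400 to 825 mm from the base axis. Payload 7 kg.
Tool frame: the origin (TCP) lies between the finger pads; the fingertips stand 25 mm ahead of it and the grasp point (between the pads) lies 6 mm ahead of it; z points along the fingers, y is the line along which they close (so a half turn about z gives the same grasp; the last joint's range is limited). The gripper opens to 88 mm and grips with 3 to 60 N. Pads are 19 mm wide; open, the fingers measure 130 mm over their backs; the gripper's body (78 mm by 193 mm) begins 47 mm behind the grasp point.
Start: joints at [-0.886, 0.359, 0.012, 0, -1.224, -0.288], TCP at [260.839, -622.542, 251.561] pointing down, gripper open.
Joint ranges: [-3.07, 3.07], [-1.43, 2.12], [-1.02, 1.25], [-3.03, 1.67], [-3.05, -0], [-3.03, 3.03]. Speed limits (rad/s): [2.39, 2.39, 3.01, 3.14, 3.14, 3.14].

INTERFACE

Orientations are given as a unit quaternion [x, y, z, w].
In Python, from rig import manip, open_jaws, grasp, kin, optics, job, get_clock, get_joints, get_joint_vel, get_joint_torque, get_tool_pos, get_ee_rot, get_ft_force, get_ft_torque, get_grip_width, get_grip_force gives the robot as it stands. Calls block until the motion is done:
- manip.move_pose(position, orientation): joint-space move of the TCP to a pose.
- manip.move_l(position, rot=None, max_speed=150): straight line of the TCP; rot=None keeps the orientation; max_speed is the mean speed in mm/s.
- manip.goto_joints(angles): joint-space move.
- open_jaws() and grasp(f_grip=None): open the fingers fully, or close them until they stop; f_grip is the grip in N (None keeps the last).
- manip.pause(seconds).
- kin.solve_ik(position, orientation): joint angles nearest the present ones, or None.
- optics.snapshot(name): name is "scene" or "top" or "wrist"; returns (picture, depth): 400x640x3 uint8, blue, green, red; 400x640 float32, mm along the optical axis (not along the pixel's ray), 0 where there is no reading.
- optics.camera_params(name): a dict with "vfov" (degrees; the focal length in pixels is half the picture's height over the tangent of half this angle, whatever the lens; pixels are square), "cx", "cy" (the principal point, pixels), "distortion" ([k1, k2, p1, p2, k3] as OpenCV has them; the pictures are not rectified), "R" (3x3) and "t" (3): a world point X has camera coordinates R X + t. Camera axes: x right, y down, z forward; pixel columns grow to the right and rows downward; lengths in mm; the calibration is good to about 2 mm. A picture is of the moment at which its call begins: read the wrist's pose just before it. camera_params takes no time and is no camera call; for the wrist camera it gives the pose at the moment of the call.
A pose or a line that the arm cannot do raises manip.PlanningError and nothing moves.
- job.job_done(): hands the job in; it is judged then, once.
Readings, each from a call of its own:
- get_clock(): time.
- get_joints(): joint angles.
- get_joint_vel(): joint speeds.
- get_joint_torque(): joint torques, N m.
- get_tool_pos(): TCP position.
- get_ee_rot(): TCP orientation.
- get_ft_force(): force on the tool from outside, world axes, zero at the start.
- get_ft_torque(): the same for the moment, N m.
- get_grip_width(): finger opening in mm.
- get_grip_force(): force on a finger pad.
Only numpy, scipy, OpenCV 4.12 (cv2) and the standard library are available. Lean on these libraries where they do the work, as an engineer would, in place of code of your own. Each camera call takes 0.05 s, during which the arm holds its last target. There are 200 camera calls.

## Working session

There is one attempt and no reset: what is moved stays moved. The work goes in short steps, each a Python script; the robot and the scene stay as the last script left them, time stands still between calls to the robot, and variables do not carry over. Pictures are saved under pics/ and viewed, at most 10 in all, crops included, and the job is handed in when it is done.

```bash
mkdir -p pics
cat > h.py <<'E'
import numpy as np, cv2
from rig import *
def snap(n,f=None):
    p=optics.camera_params(n); a,d=optics.snapshot(n)
    if f: cv2.imwrite('pics/'+f,a)
    np.savez('last_%s.npz'%n,a=a,d=d,**{k:np.array(v) for k,v in p.items()})
    return a,d,p
def load(n): 
    q=np.load('last_%s.npz'%n); return q['a'],q['d'],{k:q[k] for k in q.files if k not in 'ad'}
def cloud(d,p):
    f=200/np.tan(np.radians(p['vfov'])/2); K=np.array([[f,0,p['cx']],[0,f,p['cy']],[0,0,1.]])
    v,u=np.mgrid[:400,:640]; uv=np.stack([u,v],-1).reshape(-1,1,2).astype(float)
    n=cv2.undistortPoints(uv,K,np.array(p['distortion'],float)).reshape(400,640,2)
    c=np.dstack([n,np.ones((400,640))])*d[...,None]
    return (c-np.array(p['t']))@np.array(p['R'])   # R^T (c-t)
def Q(yaw): # tool down, tool y axis (closing) at angle yaw+90deg; tool x at yaw
    from scipy.spatial.transform import Rotation as R
    return (R.from_euler('z',yaw)*R.from_euler('x',np.pi)).as_quat()
E
python3 - <<'E'
from h import *
print(get_ee_rot(),get_clock())
for n in('top','scene'):
    a,d,p=snap(n,n+'0.png'); P=cloud(d,p); print(n,-np.array(p['R']).T@p['t'],p['vfov'],(d==0).mean())
    # rectified height map from top
    if n=='top': print(np.round(P[::80,::80],0).tolist())
E
```

```text
[-1.97034230e-01  9.80396232e-01  8.26195256e-04 -2.39020870e-04] 0.0
top [ 432.64812011  -86.50617101 1468.25977059] 49.25777845616875 0.00400390625
[[[1179.0, 938.0, 170.0], [1798.0, 1316.0, -928.0], [1785.0, 838.0, -919.0], [1769.0, 370.0, -900.0], [1772.0, -87.0, -907.0], [1791.0, -551.0, -936.0], [1786.0, -1013.0, -916.0], [1802.0, -1494.0, -926.0]], [[975.0, 1042.0, 5.0], [973.0, 754.0, -0.0], [968.0, 468.0, 4.0], [964.0, 189.0, 10.0], [967.0, -87.0, 2.0], [970.0, -365.0, -4.0], [971.0, -646.0, -2.0], [1311.0, -1457.0, -915.0]], [[680.0, 980.0, 60.0], [689.0, 738.0, 2.0], [688.0, 460.0, 0.0], [685.0, 183.0, 16.0], [686.0, -87.0, 7.0], [687.0, -359.0, 2.0], [688.0, -634.0, 3.0], [849.0, -1431.0, -914.0]], [[414.0, 1007.0, 1.0], [415.0, 712.0, 26.0], [416.0, 453.0, -3.0], [416.0, 181.0, 3.0], [416.0, -86.0, 1.0], [416.0, -356.0, -5.0], [415.0, -627.0, -1.0], [411.0, -1056.0, -275.0]], [[-38.0, 1678.0, -927.0], [-32.0, 1226.0, -929.0], [-26.0, 778.0, -915.0], [-24.0, 344.0, -916.0], [302.0, -86.0, 787.0], [-27.0, -520.0, -930.0], [290.0, -355.0, 730.0], [263.0, -564.0, 598.0]]]
scene [  -61.66944371 -1467.58678185   836.48822446] 44.474351410171 0.05203125
```

View pics/top0.png

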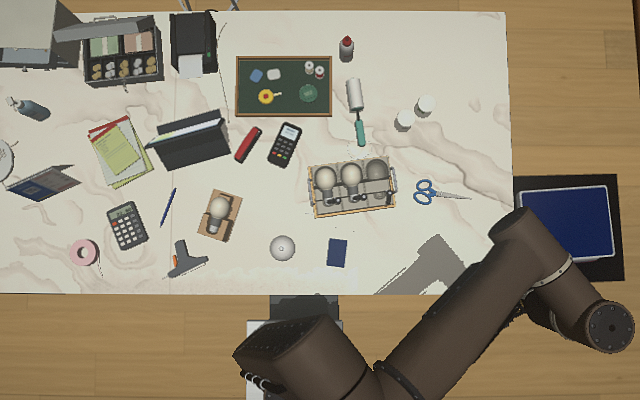

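Top view: the cradle with the lamp is at about (218,213), glass up at (219,204) and cap towards the robot. The tray is at (352,185), with its free nest on the right at (377,180). The counter between them is bare, and the bell (282,248) and ink pad (337,252) are clear of it. Next I'll take close looks with the wrist camera.

Run:
```python
from h import *
a,d,p=load('top'); P=cloud(d,p)
for u,v in[(219,204),(213,225),(377,168),(350,175),(325,178),(383,200),(332,205)]: print(u,v,np.median(P[v-1:v+2,u-1:u+2].reshape(-1,3),0).round())
pc=optics.camera_params('wrist'); Rw=np.array(pc['R']); c=-Rw.T@pc['t']
print('wrist cam',c,Rw[2],Rw[0],get_tool_pos(),pc['vfov'])
for nm,pos in(('nest',[480,-160,330]),('cradle',[520,265,330])):
    manip.move_pose(pos,Q(0)) if 0 else None
    for y in (0,np.pi,):
        q=kin.solve_ik(pos,Q(y)); print(nm,y,q)
```

```text
219 204 [531. 235.  84.]
213 225 [465. 260.  55.]
377 168 [ 655. -275.   33.]
350 175 [ 623. -182.   93.]
325 178 [ 614. -102.   90.]
383 200 [ 547. -293.   45.]
332 205 [ 531. -126.   42.]
wrist cam [ 183.42018826 -654.83032353  383.00565327] [ 0.28408856  0.12023056 -0.95122989] [-0.38560945  0.92266095  0.00145581] [ 260.68892816 -622.19297194  250.71244669] 71.89216557930547
nest 0 [ 6.70492119e-02  3.26163084e-02 -2.22602282e-01  4.44089210e-16
 -1.31557774e+00  1.50374711e+00]
nest 3.141592653589793 [ 6.70492119e-02  3.26163084e-02 -2.22602282e-01 -4.44089210e-16
 -1.31557774e+00 -1.63784554e+00]
cradle 0 [ 8.06165449e-01  1.67983758e-01 -6.91123221e-02  4.44089210e-16
 -1.33370025e+00  7.64630878e-01]
cradle 3.141592653589793 [ 8.06165449e-01  1.67983758e-01 -6.91123221e-02 -4.44089210e-16
 -1.33370025e+00 -2.37696178e+00]
```

Run:
```python
from h import *
manip.move_pose([545,-255,260],Q(np.pi+.11)); manip.pause(.2)
a1,d,p=snap('wrist'); import os; os.replace('last_wrist.npz','last_nest.npz')
manip.move_pose([470,250,260],Q(np.pi-.36)); manip.pause(.2)
a2,d,p=snap('wrist'); os.replace('last_wrist.npz','last_cradle.npz')
cv2.imwrite('pics/nest.png',a1);cv2.imwrite('pics/cradle.png',a2)
print(get_clock(),get_joints().round(2) if hasattr(get_joints(),'round') else get_joints())
```

```text
4.15 [ 0.86  0.12 -0.29  0.   -1.16 -2.79]
```

View pics/nest.png

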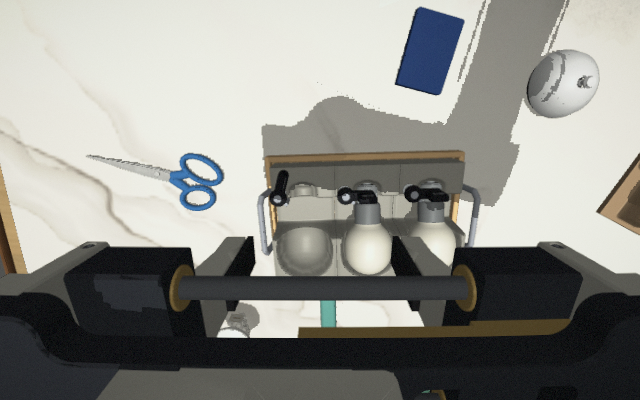

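View pics/cradle.png

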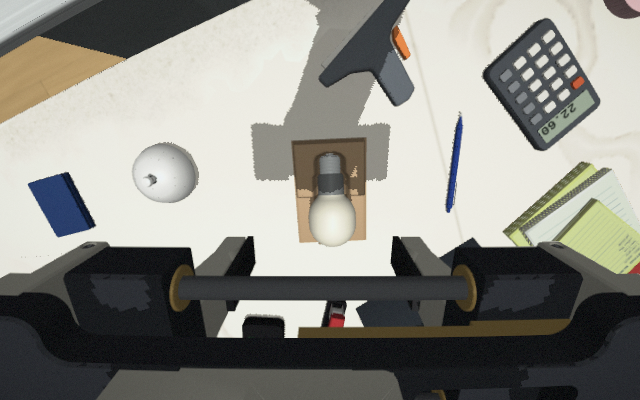

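Cradle view: the glass centre is near (332,219), the neck near (330,180) and the cap end at (329,155). Nest view: the free recess is near (304,248) and the open collar fin runs from (277,200) to (283,173). The neighbour glass is at (369,247), and the handle runs along u≈263, v 190–255. Now I'll turn these into positions.

```bash
cat >> h.py <<'E'
def ray(p,uv,z):
    f=200/np.tan(np.radians(float(p['vfov']))/2); K=np.array([[f,0,p['cx']],[0,f,p['cy']],[0,0,1.]],float)
    n=cv2.undistortPoints(np.array([[uv]],float),K,np.array(p['distortion'],float)).ravel()
    R=np.array(p['R']); c=-R.T@np.array(p['t']); r=R.T@np.array([*n,1]); return c+r*(z-c[2])/r[2]
E
python3 - <<'E'
from h import *
from scipy.optimize import least_squares
def fit(P,c0,r):
    m=(np.linalg.norm(P-c0,axis=-1)<r)&(P[...,2]>c0[2]+8); X=P[m]
    s=least_squares(lambda q:np.linalg.norm(X-q[:3],axis=1)-q[3],[*c0,31],loss='soft_l1').x; return s.round(1),len(X)
a,d,p=load('cradle');P=cloud(d,p)
print('glass ray',ray(p,(332,219),54),'neck',ray(p,(330,180),43.3),'cap end',ray(p,(329.5,153),39))
print(fit(P,ray(p,(332,219),54),40))
# lamp cloud in cradle: row-wise symmetric centre from height>35 , saturate non-brown
g=P[219-3:222,329:335].reshape(-1,3); print('glass top',np.median(g,0))
hsv=cv2.cvtColor(a,cv2.COLOR_BGR2HSV)
for v in (158,164,170,180,186,200,210,220,230):
    row=hsv[v,285:372]; s=np.where(row[:,1]<70)[0]; print(v,s.min()+285,s.max()+285,len(s),end=' | ')
print()
a,d,p=load('nest');P=cloud(d,p)
print('recess ray',ray(p,(304,248),60),'neigh',ray(p,(369,247),60),fit(P,ray(p,(369,247),60),40))
print('tab',ray(p,(283,176),87),'pivot',ray(p,(277,200),75))
print('handle',[ray(p,uv,65).round() for uv in((262,200),(265,245))],np.round(P[205:245:10,258:270:2],0).tolist())
o=cv2.resize(a[140:290,240:490],None,fx=3.2,fy=3.2,interpolation=cv2.INTER_CUBIC); cv2.imwrite('pics/nestc.png',o)
E
```

```text
glass ray [522.6034843  242.86384362  54.        ] neck [474.72127582 258.01584552  43.3       ] cap end [442.32201074 269.41789152  39.        ]
(array([523.5, 242.2,  48.5,  36.4]), 1875)
glass top [510.99509833 245.49236857  81.99497984]
158 285 371 35 | 164 285 371 37 | 170 285 371 37 | 180 285 371 43 | 186 285 371 43 | 200 285 371 53 | 210 285 371 64 | 220 285 371 66 | 230 285 371 65 | 
recess ray [ 637.53846367 -270.92378086   60.        ] neigh [ 626.70051004 -184.36212921   60.        ] (array([ 627.5, -185.7,   54.2,   36.6]), 1781)
tab [ 535.3936141  -301.94675376   87.        ] pivot [ 568.7048655  -308.72734039   75.        ]
handle [array([ 574., -329.,   65.]), array([ 636., -322.,   65.])] [[[582.0, -334.0, 63.0], [582.0, -332.0, 62.0], [582.0, -329.0, 61.0], [605.0, -338.0, -2.0], [604.0, -335.0, -1.0], [604.0, -332.0, -1.0]], [[596.0, -333.0, 63.0], [595.0, -331.0, 63.0], [595.0, -328.0, 63.0], [620.0, -337.0, 0.0], [620.0, -334.0, 1.0], [620.0, -331.0, -0.0]], [[638.0, -346.0, -1.0], [609.0, -330.0, 63.0], [608.0, -327.0, 65.0], [610.0, -326.0, 61.0], [637.0, -334.0, -1.0], [637.0, -331.0, -2.0]], [[655.0, -346.0, -1.0], [623.0, -330.0, 64.0], [623.0, -327.0, 64.0], [623.0, -325.0, 62.0], [654.0, -333.0, -1.0], [653.0, -330.0, -0.0]]]
```

View pics/nestc.png

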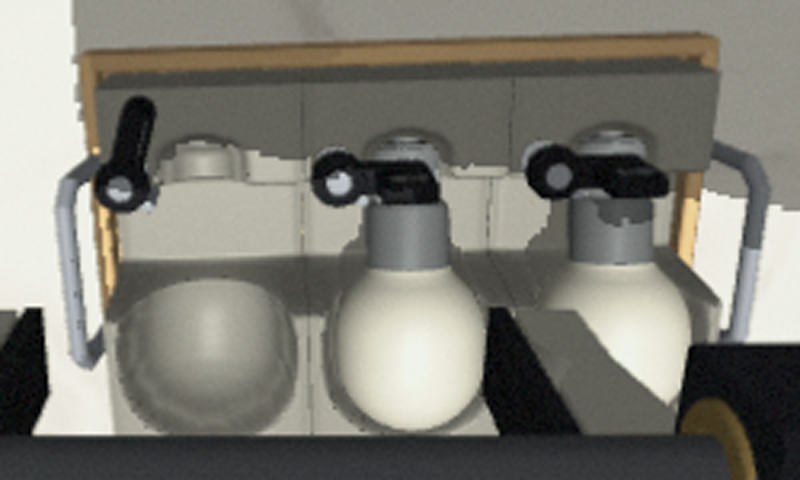

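The neighbour glass gives seat ≈ (636.6, -268.9) with the axis at π+0.11. In the crop the collar pivot is at (121,185) and the fin tip at (140,100). The handle bar's centre is only about 56 mm from the nest line, so before placing there I'll check the finger shape and the interface's help.

```bash
cat >> h.py <<'E'
def lower(z0,zmin,step,thr):
    """step down until the upward force on the tool has grown by thr"""
    f0=get_ft_force()[2]; z=z0; x,y,_=get_tool_pos()
    while z>zmin:
        z=max(z-step,zmin); manip.move_l([x,y,z],max_speed=20)
        f=get_ft_force()[2]-f0
        if abs(f)>thr: break
    return z,f
E
python3 - <<'E'
from h import *
yaw=np.pi-.314; g=np.array([522.5,242.8])
manip.move_pose([*g,130],Q(yaw)); manip.move_l([*g,60],max_speed=100)
print(get_tool_pos(),get_ft_force())
grasp(12); manip.pause(.2); print('grip',get_grip_width(),get_grip_force(),get_ft_force(),get_tool_pos(),get_clock())
E
```

```text
[522.88373833 243.20318741  60.7688647 ] [0.53286253 0.19721016 0.0907746 ]
grip 61.26731101234564 12.000172679690877 [ 0.12520075 -1.88761757  3.67506491] [522.60111397 242.76648974  60.1425145 ] 6.375
```

Run:
```python
from h import *
g=[522.5,242.8]
manip.move_l([*g,85],max_speed=60); manip.pause(.2); print(get_grip_width(),get_ft_force(),get_ft_torque())
manip.move_l([*g,140],max_speed=100)
manip.move_l([560,45,140],Q(np.pi+.05),max_speed=150)
manip.move_l([560,45,48],max_speed=60); manip.pause(.3)
print(get_grip_width(),get_ft_force(),get_tool_pos(),get_clock())
a,d,p=snap('scene'); P=cloud(d,p)
# crop around the lamp
f=200/np.tan(np.radians(p['vfov'])/2); c=np.array(p['R'])@np.array([540,45,50])+p['t']; u,v=int(f*c[0]/c[2]+p['cx']),int(f*c[1]/c[2]+p['cy'])
cv2.imwrite('pics/hang.png',cv2.resize(a[v-50:v+50,u-70:u+70],None,fx=5,fy=5,interpolation=cv2.INTER_CUBIC)); print(u,v)
```

```text
61.036615244275616 [-0.84833369  0.23127745 -0.14776928] [-0.03267856 -0.02731149 -0.01176745]
60.89125225649158 [ 0.60744434 -0.49470983 -0.94285853] [560.03631974  45.01632262  48.1285805 ] 11.3167
294 184
```

View pics/hang.png

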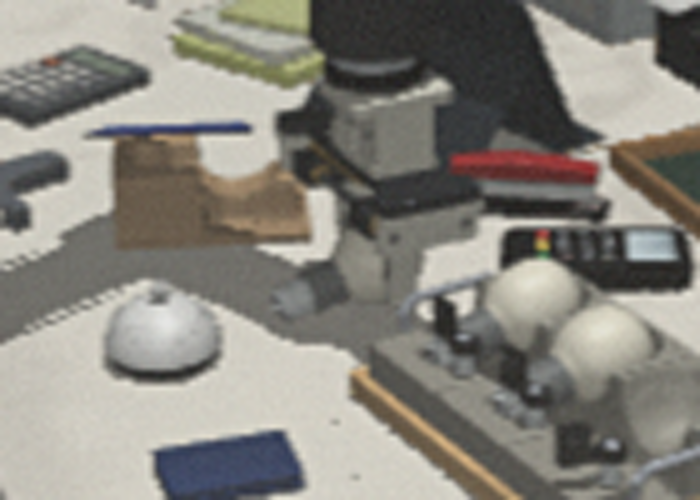

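The lamp hangs well, with the neck around (325,285) in the crop and the cap slightly down. The cradle is empty and nothing else has moved. I'll lower it now until it touches the counter.

Run:
```python
from h import *
manip.move_l([560,45,41],max_speed=30)
print(lower(41,36.5,.75,1.0),get_tool_pos(),get_ft_force(),get_ft_torque())
grasp(4); manip.pause(.1); print(get_ft_force(),get_grip_width())
open_jaws(); manip.pause(.3)
manip.move_l([560,45,110],max_speed=120)
manip.move_pose([480,45,230],Q(np.pi)); manip.pause(.2)
a,d,p=snap('wrist','laid.png'); print(get_clock())
# look at nest squarely while here
```

```text
(40.25, np.float64(-1.9823228979389336)) [559.7742651   44.86347138  40.26829175] [-0.35512235 -0.10035451 -1.57562296] [-0.08796602 -0.06830121  0.05277011]
[-1.14610104 -0.401583   -0.87382491] 61.159839718440736
14.9083
```

View pics/laid.png

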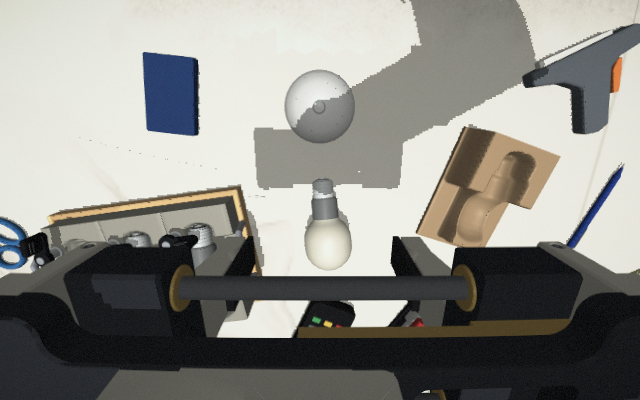

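The lamp is lying on the counter: glass at (328,244), neck at (324,206), cap tip at (322,180). Now I'll measure the neck and take one closer look at the free nest.

Run:
```python
from h import *
a,d,p=load('wrist')
g,n,c=ray(p,(328,244),32),ray(p,(324.2,206),21),ray(p,(322.3,181),14)
print(g,n,c)
P=cloud(d,p); hsv=cv2.cvtColor(a,cv2.COLOR_BGR2HSV)
for k,nm in((P[200:213,314:336],'neck'),(P[225:265,308:350],'glass')):
    X=k[k[...,2]>20]; print(nm,X.mean(0).round(1),X.max(0).round(1))
manip.move_pose([520,-265,215],Q(np.pi+.11)); manip.pause(.2)
a,d,p=snap('wrist'); np.savez('nest2.npz',a=a,d=d,**{k:np.array(v) for k,v in p.items()})
cv2.imwrite('pics/nest2.png',cv2.resize(a[120:300,180:480],None,fx=2.6,fy=2.6,interpolation=cv2.INTER_CUBIC))
print(get_clock())
```

```text
[562.30006054  51.51216925  32.        ] [513.00258392  46.50528473  21.        ] [481.25244219  44.05924674  14.        ]
neck [508.4  46.8  34.6] [517.5  60.3 361.1]
glass [550.3  51.4  56.3] [582.3  78.6 361.1]
16.35
```

View pics/nest2.png

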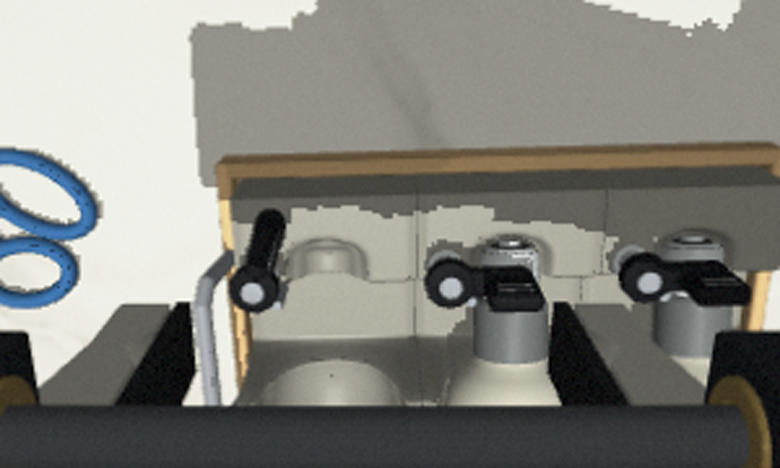

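Run:
```python
from h import *
q=np.load('nest2.npz'); d=q['d'];p={k:q[k] for k in q.files if k not in 'ad'};P=cloud(d,p)
pv=[(277.3,232.7),(353.8,229.6),(429.6,228.1)]
for z in (70,76,82):
    X=[ray(p,u,z)[:2] for u in pv]; v=X[0]-X[2]; print(z,[x.round(1) for x in X],np.linalg.norm(X[0]-X[1]).round(1),np.linalg.norm(v).round(1),np.arctan2(v[0],-v[1]).round(4))
for u,v in pv: print('cloud',np.median(P[int(v)-1:int(v)+2,int(u)-1:int(u)+2].reshape(-1,3),0).round(1))
print('tab tip',ray(p,(284.6,201.5),87),'handle',ray(p,(258.8,243),65),np.median(P[240:247,257:260].reshape(-1,3),0))
# neck of neighbour edges: crop (474..548, 345)
print('nb neck',ray(p,(180+511/2.6,120+335/2.6),49+0), 'front edge wood', ray(p,(180+225/2.6,120+158/2.6),0))
```

```text
70 [array([ 569.1, -308.8]), array([ 556. , -225.6]), array([ 545.2, -142.9])] 84.2 167.6 0.143
76 [array([ 566.2, -308. ]), array([ 553.5, -226.7]), array([ 542.8, -145.7])] 82.4 164.0 0.143
82 [array([ 563.4, -307.3]), array([ 550.9, -227.7]), array([ 540.5, -148.5])] 80.5 160.4 0.143
cloud [ 568.7 -309.3   68.9]
cloud [ 556.2 -226.3   68.5]
cloud [ 545.4 -143.4   69.3]
tab tip [ 526.23911647 -301.40161556   87.        ] handle [ 586.6235756  -329.62912412   65.        ] [ 587.59571723 -331.03266456   62.75808736]
nb neck [ 587.15576378 -190.94522705   49.        ] front edge wood [ 530.38734127 -336.06485303    0.        ]
```

Run:
```python
from h import *
a,d,p=load('wrist'); q=np.load('last_wrist.npz')
# last_wrist is the nest2 view if overwritten: use laid.png with recomputed params only if needed
a=cv2.imread('pics/laid.png'); print(a[172:236,322:327].mean((1,2)).round().astype(int).tolist())
for v in (200,206,212): print(v,a[v,305:345].mean(1).round().astype(int).tolist())
print(np.abs(q['a'].astype(int)-a).mean())
```

```text
[144, 145, 143, 144, 144, 139, 128, 88, 115, 123, 140, 140, 137, 139, 142, 138, 136, 142, 140, 137, 142, 160, 159, 226, 235, 230, 150, 123, 133, 137, 138, 137, 139, 139, 140, 139, 140, 140, 140, 141, 141, 142, 142, 142, 142, 143, 144, 150, 199, 198, 189, 186, 182, 178, 182, 187, 194, 199, 203, 208, 212, 215, 218, 221]
200 [238, 237, 238, 237, 237, 237, 156, 86, 83, 92, 100, 105, 108, 113, 115, 120, 123, 127, 137, 137, 133, 133, 127, 123, 119, 115, 113, 106, 100, 95, 86, 73, 227, 237, 238, 237, 238, 237, 237, 238]
206 [237, 237, 237, 237, 237, 237, 174, 97, 91, 101, 106, 112, 114, 120, 123, 124, 130, 136, 141, 145, 141, 136, 131, 125, 121, 115, 113, 109, 105, 98, 91, 77, 143, 231, 237, 237, 237, 237, 236, 236]
212 [238, 237, 237, 237, 238, 237, 237, 132, 86, 96, 105, 107, 113, 119, 120, 125, 129, 132, 140, 146, 144, 141, 133, 128, 123, 120, 115, 111, 107, 103, 95, 83, 70, 115, 144, 143, 146, 164, 231, 238]
32.050372395833335
```

Run:
```python
from h import *
from scipy.spatial.transform import Rotation as R
q=np.load('last_wrist.npz'); p={k:q[k] for k in q.files if k not in 'ad'}
r=lambda y:R.from_quat(Q(y)).as_matrix()
Rt=r(np.pi+.11); M=p['R']@Rt; m=p['R']@np.array(get_tool_pos())+p['t']
R2=M@r(np.pi).T; p['R']=R2; p['t']=m-R2@np.array([480,45,230.])
print('chk neck',ray(p,(324.2,206),21))
for uv,z,h in(((324.8,219.5),40.6,36.1),((323.6,197.7),34.9,59.4),((322.3,179),24.6,86.7),((327.5,244),63,7.6)):
    X=ray(p,uv,z); print(X.round(1),'glass x est',(X[0]+h*.996).round(1))
```

```text
chk neck [514.3468145   47.08885597  21.        ]
[525.5  47.8  40.6] glass x est 561.4
[498.6  46.2  34.9] glass x est 557.8
[477.2  44.6  24.6] glass x est 563.6
[548.2  50.9  63. ] glass x est 555.7
```

Run:
```python
from h import *
yaw=np.pi+.088; n=[516.5,47.1]
manip.move_l([500,-200,215],max_speed=200)
manip.move_pose([*n,110],Q(yaw)); manip.move_l([*n,31],max_speed=80); print(get_tool_pos(),get_ft_force())
grasp(10); manip.pause(.2); print('grip',get_grip_width(),get_grip_force(),get_ft_force())
manip.move_l([*n,60],max_speed=60); manip.move_l([*n,170],max_speed=150)
manip.move_l([594.7,-275.2,170],Q(np.pi+.143),max_speed=180); manip.pause(.2)
print(get_grip_width(),get_ft_force(),get_tool_pos(),get_clock())
a,d,p=snap('wrist'); cv2.imwrite('pics/carry.png',a)
np.savez('carry.npz',a=a,d=d,pos=get_tool_pos(),**{k:np.array(v) for k,v in p.items()})
```

```text
[516.85472443  47.23339173  31.41421046] [-0.17568784  0.1412706  -0.68952311]
grip 33.24074563656066 9.99778993515065 [0.03692266 0.58437344 0.48296162]
32.957992376076554 [-0.46537414 -0.25947633 -1.62570897] [ 594.78995262 -274.72095172  170.20771747] 23.8417
```

View pics/carry.png

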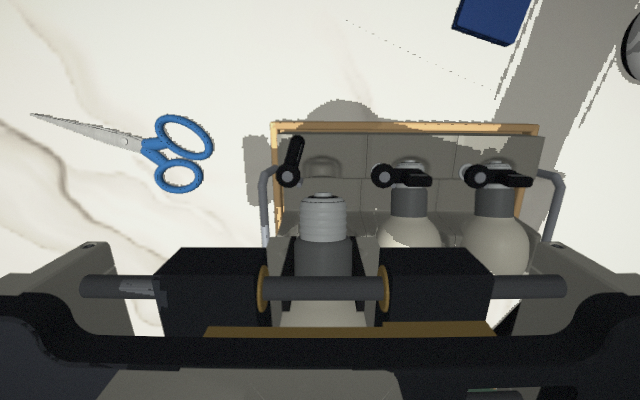

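The lamp is held by the neck above the free nest, with the cap end at (323,197), the neck/cap edge near (323,237) and the open collar fin at (292,160). I'll check where it sits along the axis in the grip before lowering.

Run:
```python
from h import *
q=np.load('carry.npz'); p={k:q[k] for k in q.files if k not in 'ad'}; pos=q['pos']; P=cloud(q['d'],p)
print(q['a'][185:250,321:326].mean((1,2)).round().astype(int).tolist())
ex=np.array([-np.cos(.143),-np.sin(.143),0]); ey=np.array([np.sin(.143),-np.cos(.143),0])
for uv,z,h in(((323,194),163.3,43),((323,237),173.5,16.2)):
    X=ray(p,uv,z)-pos; print('along',X@ex,'expected',h,'lat',X@ey)
for v in range(196,275,6):
    X=np.median(P[v-1:v+2,320:327].reshape(-1,3),0)-pos; print(v,'along %.1f lat %.1f z %.1f'%(X@ex,X@ey,X[2]))
for nm,uv in(('pivot',(288,177.5)),('pivot2',(384.5,176)),('pivot3',(476,176))): print(nm,ray(p,uv,69).round(1))
print('tabtip',ray(p,(298,139),87))
```

```text
[96, 97, 96, 96, 94, 96, 97, 87, 139, 147, 146, 108, 43, 68, 121, 131, 135, 85, 135, 146, 147, 148, 148, 141, 140, 140, 137, 137, 147, 149, 147, 141, 139, 140, 137, 137, 146, 146, 144, 140, 141, 139, 137, 138, 145, 146, 144, 141, 142, 138, 137, 140, 143, 144, 143, 143, 144, 84, 72, 73, 75, 77, 79, 81, 80]
along 42.38853910512768 expected 43 lat -0.21974596373942834
along 22.38241353701536 expected 16.2 lat -0.2128118721139023
196 along 39.2 lat -0.2 z -14.7
202 along 37.8 lat -0.2 z -7.4
208 along 35.0 lat -0.2 z -5.5
214 along 31.9 lat -0.3 z -4.9
220 along 28.8 lat -0.3 z -4.0
226 along 25.9 lat -0.2 z -2.7
232 along 22.7 lat -0.2 z -2.5
238 along 19.3 lat -0.2 z -2.0
244 along 17.1 lat -0.2 z 0.9
250 along 14.8 lat -0.2 z 3.1
256 along 11.8 lat -0.2 z 3.7
262 along 8.5 lat -0.2 z 4.4
268 along 5.5 lat -0.2 z 5.2
274 along 2.2 lat -0.2 z 5.9
pivot [ 570.1 -308.7   69. ]
pivot2 [ 556.9 -226.1   69. ]
pivot3 [ 545.3 -146.5   69. ]
tabtip [ 534.44918323 -302.56890417   87.        ]
```

Run:
```python
from h import *
t=[595.2,-275.0]
manip.move_l([*t,120],Q(np.pi+.147),max_speed=120); manip.move_l([*t,74],max_speed=50); manip.pause(.2)
f0=np.mean([get_ft_force() for _ in range(1)],0)
for z in np.arange(73,56.9,-1):
    manip.move_l([*t,z],max_speed=20); f=np.array(get_ft_force())-f0
    print(z,f.round(1),end=' ')
    if np.linalg.norm(f)>3: 
        manip.pause(.15); f=np.array(get_ft_force())-f0; print('re',f.round(1))
        if np.linalg.norm(f)>2.5: break
print(get_tool_pos(),get_grip_width(),get_ft_torque(),get_clock())
```

```text
73.0 [ 0.6  0.2 -0.3] 72.0 [ 1.2 -0.1  0.4] 71.0 [ 0.1 -1.7 -0.2] 70.0 [ 0.8 -0.1 -0.2] 69.0 [-0.3 -0.4  0.1] 68.0 [ 0.1 -2.5  1.1] 67.0 [ 0.1 -1.6  0.5] 66.0 [-0.3 -0.9  0.5] 65.0 [ 0.8 -0.8  0.6] 64.0 [ 0.4 -1.6  0.6] 63.0 [-0.3 -1.3  0.2] 62.0 [ 0.6 -1.6  0.4] 61.0 [ 0.2 -2.5  0.6] 60.0 [ 0.  -5.   4.1] re [-1.  -4.9  6. ]
[ 595.43284607 -275.38051507   60.35800651] 32.96856433935154 [-1.75141377  0.5145148  -0.00507464] 29.375
```

Run:
```python
from h import *
t=np.array([595.2,-275.0]); ey=np.array([.1465,-.9892])
manip.move_l([*t,60.8],max_speed=20)
for k in (.6,1.2,1.8):
    manip.move_l([*(t+k*ey),60.8],max_speed=20); manip.pause(.15); f=np.array(get_ft_force()); print(k,f.round(1),get_ft_torque())
    if f[1]>-1.5: break
t=t+k*ey
for z in (60.2,59.6,59.0,58.6):
    manip.move_l([*t,z],max_speed=20); manip.pause(.1); f=np.array(get_ft_force()); print(z,f.round(1))
    if f[2]>2: break
print(get_tool_pos(),get_grip_width(),get_clock())
```

```text
0.6 [-0.7 -2.  -0.1] [-0.6883399   0.20367976 -0.02530417]
1.2 [-0.9  0.  -0.5] [-0.03166191 -0.00299189  0.00328032]
60.2 [-0.1  0.2  0.2]
59.6 [-0.2  2.9  3. ]
[ 595.53502212 -276.09816999   59.88549196] 33.237336346704225 31.125
```

The lamp is seated, with contact at the expected height and only small forces. I'll ease the grip and then open.

Run:
```python
from h import *
grasp(3); print(get_ft_force(),get_grip_width())
open_jaws(); print('open',get_grip_width(),np.round(get_ft_force(),1),np.round(get_ft_torque(),2),get_tool_pos(),get_clock())
```

```text
[-0.62535492  1.66766326  3.09906015] 33.244529849818704
open 68.07108475486973 [-0.9  5.2  2.7] [ 2.02  0.28 -0.01] [ 595.1242572  -275.26409856   59.48664106] 32.1167
```

The handle stopped the fingers at 68 mm with only about 5 N, and the lamp is free. I'll rise straight up and check.

Run:
```python
from h import *
x,y,z=get_tool_pos()
manip.move_l([x,y,80],max_speed=30); print(get_grip_width(),np.round(get_ft_force(),1))
manip.move_l([x,y,180],max_speed=150)
manip.move_l([535,-265,230],Q(np.pi+.147),max_speed=150); manip.pause(.2)
a,d,p=snap('wrist'); cv2.imwrite('pics/seated.png',cv2.resize(a[120:300,180:480],None,fx=2.6,fy=2.6,interpolation=cv2.INTER_CUBIC)); print(get_clock())
```

```text
73.8802782680601 [-1.9  5.9 -1. ]
34.6917
```

View pics/seated.png

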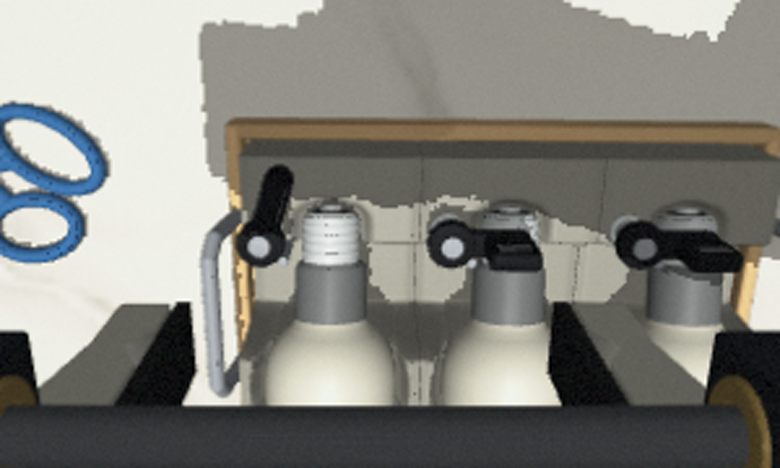

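The lamp is seated like its neighbours: cap at (331,235), level with the others. The free collar's pivot is at (260,247) and its fin tip at (281,170), still open. Next I'll close the fingers and push the fin round its arc.

Run:
```python
from h import *
a,d,p=load('wrist')
print('pivot',ray(p,(180+260/2.6,120+247/2.6),69),'tip',ray(p,(180+281/2.6,120+172/2.6),87))
pv=np.array([569.7,-308.9]); A=np.pi+.147
def pose(q,back):
    w=A-q; t=w-np.pi/2
    return [*(pv+25*np.array([np.cos(w),np.sin(w)])-back*np.array([np.cos(t),np.sin(t)])),96], Q(t)
q0=.3
P0,o=pose(q0,24)
grasp(5)
manip.move_pose([P0[0],P0[1],170],o); manip.move_l(P0,max_speed=100); manip.pause(.1)
f0=np.array(get_ft_force()); print(f0.round(1),get_tool_pos(),get_grip_width(),get_clock())
back=24
while back>14:
    back-=1.5; P,o=pose(q0,back); manip.move_l(P,o,max_speed=40); f=np.array(get_ft_force())-f0; print(back,f.round(1),end=' ')
for q in np.arange(q0+.1,1.2,.1):
    P,o=pose(q,back); manip.move_l(P,o,max_speed=40); f=np.array(get_ft_force())-f0; print(round(q,2),f.round(1),end=' ')
    if np.linalg.norm(f)>8: print('stop');break
print(get_clock(),back)
```

```text
pivot [ 569.6430964  -308.73936834   69.        ] tip [ 529.63723426 -301.70323668   87.        ]Traceback (most recent call last):
  File "<stdin>", line 11, in <module>
rig.PlanningError: the arm cannot take that pose within its joint ranges
```

```bash
cat > push.py <<'E'
from h import *
pv=np.array([569.7,-308.9]); A=np.pi+.147
def pose(q,back):
    w=A-q; t=w-np.pi/2
    return [*(pv+25*np.array([np.cos(w),np.sin(w)])-back*np.array([np.cos(t),np.sin(t)])),96], Q(t+np.pi)
E
python3 - <<'E'
from push import *
q0=.3
P0,o=pose(q0,24)
print(kin.solve_ik(P0,o),kin.solve_ik(*pose(1.57,14)),get_grip_width())
manip.move_pose([P0[0],P0[1],170],o); manip.move_l(P0,max_speed=100); manip.pause(.1)
f0=np.array(get_ft_force()); print(f0.round(1),get_tool_pos(),get_clock())
back=24
while back>14:
    back-=2; P,o=pose(q0,back); manip.move_l(P,o,max_speed=40); f=np.array(get_ft_force())-f0; print(back,f.round(1),end=' ')
for q in np.arange(q0+.15,1.3,.15):
    P,o=pose(q,back); manip.move_l(P,o,max_speed=40); f=np.array(get_ft_force())-f0; print(round(q,2),f.round(1),end=' ')
    if np.linalg.norm(f)>8: print('stop');break
print(get_clock(),back)
E
```

```text
[-0.23819246  0.42541033 -0.27199438  0.         -0.87339162  0.08519246] [-1.64748579e-01  4.09557870e-01 -2.98778593e-01 -4.44089210e-16
 -8.62459865e-01 -1.25825142e+00] 0.4936585131067004
[ 0.1 -0.5 -0.1] [ 541.87438843 -328.97420519   96.87501969] 38.35
22 [0.2 0.6 0.6] 20 [-0.3 -0.2 -0.1] 18 [ 0.1  0.2 -0.7] 16 [-1.3 -0.6  0.9] 14 [-2.2 -1.5  1.2] 0.45 [-1.2 -1.2  0.2] 0.6 [-0.5 -0.4  0.3] 0.75 [-1.1 -1.5 -0.4] 0.9 [-0.1 -0.4  0.1] 1.05 [-1.1 -1.9 -0.5] 1.2 [-0.6 -1.6 -0.5] 41.4 14
```

Run:
```python
from push import *
f0=np.array([.1,-.5,-.1])
for q in np.arange(1.3,1.78,.05):
    P,o=pose(q,14); manip.move_l(P,o,max_speed=25); manip.pause(.05); f=np.array(get_ft_force())-f0; print(round(q,2),f.round(1),end=' ')
    if np.linalg.norm(f)>6: print('stop');break
print(get_clock())
P,o=pose(q,26); manip.move_l(P,max_speed=60); manip.move_l([*P[:2],200],max_speed=150)
manip.move_pose([535,-265,230],Q(np.pi+.147)); manip.pause(.2)
a,d,p=snap('wrist'); cv2.imwrite('pics/locked.png',cv2.resize(a[120:300,180:480],None,fx=2.6,fy=2.6,interpolation=cv2.INTER_CUBIC)); print(get_clock())
```

```text
1.3 [-1.2 -1.4 -1. ] 1.35 [-0.8 -1.8 -0. ] 1.4 [-0.5 -1.4  0.1] 1.45 [-1.8 -1.6  0.1] 1.5 [-3.6 -3.7  1.4] 1.55 [-5.7 -4.4  3.1] stop
43.2167
44.9333
```

View pics/locked.png

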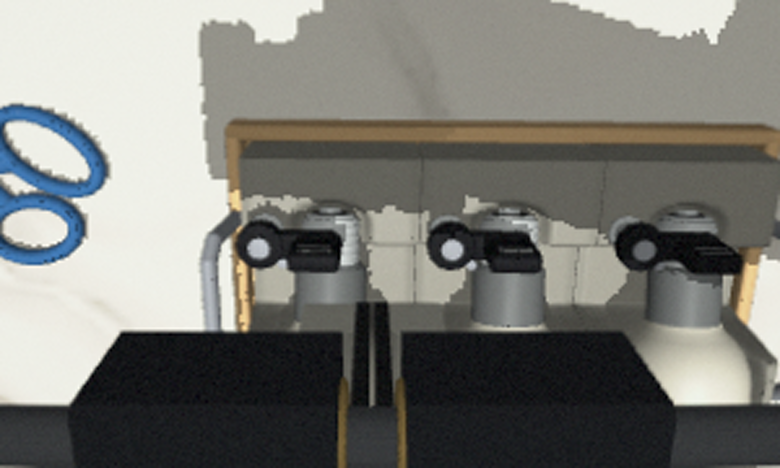

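The collar now lies across the cap like its two neighbours (fin at (315,250)). The push force rose right where the stop should be. The arm is clear, so I'm handing in.

```bash
python3 -c "
from h import *
print(job.job_done(),get_clock())"
```

```text
the job is handed in; nothing more can be done
the job is handed in; nothing more can be done
```

The lamp lies in the free nest like its neighbours with the collar turned to its stop, and I handed the job in at about 45 s; the one unplanned contact was a finger pressing the fixed tray handle with about 5 N as the gripper opened.

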